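Craft-room roller press: off, tighten the guard screw, then forward

ROBOT

A 6-joint arm with a two-finger parallel gripper is mounted at the origin on the work surface. World frame = base frame: x ahead of the robot, y to its left, z up, the work surface at z = 0. Lengths are in m, angles in rad, forces in N, time in s.
With the tool pointing down it reaches from about 0.375 to 0.9 m from the base axis. Payload 3.1 kg.
Tool frame: the origin (TCP) lies midway between the tips of the shut fingers; the grasp point (between the pads) lies grip_point_offset behind it (grip_point_offset is the distance from the TCP to the grasp point, in m); y points along the fingers, z is the direction in which the jaws open and shut, and the axes are right-handed (so a half turn about y gives the same grasp; the last joint's range is limited). The gripper opens to 87 mm and grips with 3 to 60 N. Pads are 19 mm wide; open, the fingers measure 117 mm over their backs; the gripper's body (75 mm by 190 mm) begins 51 mm behind the grasp point.
Start: joints at [-1.393, 0.527, 1.433, -0, 1.181, -0.178], TCP at [0.218, -0.586, 0.184] pointing down, gripper open.
Joint ranges: [-3.08, 3.08], [-0.75, 2.2], [0.22, 2.44], [-1.43, 4.57], [0, 2.65], [-2.85, 2.85]. Speed limits (rad/s): [2.79, 2.79, 3.14, 3.14, 3.14, 3.14].

INTERFACE

Orientations are given as a unit quaternion [x, y, z, w].
In Python, from rig import * gives the robot as it stands.
- The arm moves only by the tool jog_arm, never from a script. Its argument "increments" is a list that holds one entry, the list of rows, each a list of 7 numbers: the turn, a rotation vector about the world's x, y, z in degrees, then the shift along the world's x, y, z in m, then the closure, from -1 (fully open) to 1 (shut), so that 0 is half open. In form: [[[rx, ry, rz, x, y, z, jaw], ...]]. A call has 1 to 8 rows; each row is the pose to reach, as a shift and turn from the pose measured when the call began; what a row does not reach only later rows make up. A row lasts 1/10 s, in which the tool goes at most 50 mm and 8.59 degrees, less where a joint would pass 70% of its speed; a pose out of reach is approached as far as the arm can. A call with a gripper value outside its range is refused whole. The fingers move at their own pace and stop on an object; "squeeze" is the grip in N (left out, the last holds). Time passes only in rows, so rows that repeat a pose let the fingers close. It gives the time, the measured TCP pose, the force and the opening at its end, in the units of the state.
- get_obs(): the state, without advancing time (a new reading comes with each control period).
- camera(name): name is "scene" or "side" or "wrist"; returns the picture (480x640x3 uint8, red, green, blue); there is no depth.
- camera_info(name): a dict with "K" (3x3 intrinsics, pixels), "k1" (the pictures are not rectified: a ray, as slopes to the right and down, at radius r is drawn at 1 + k1 r^2 times it, then the intrinsics apply), "R" (3x3) and "t" (3): a world point X has camera coordinates R X + t. Camera axes: x right, y down, z forward; pixel columns grow to the right and rows downward; lengths in m; the calibration is good to about 2 mm. A picture is of the moment at which its call begins: read the wrist's pose just before it. camera_info takes no time and is no camera call; for the wrist camera it gives the pose at the moment of the call.
- hand_in(): hands the job in, once; it reports no verdict.
The state is a dict: "time": time; "q": joint angles; "joint_velocities": joint speeds; "joint_torque": joint torques, N m; "position": TCP position; "tool_rot": TCP orientation; "ft_force": force on the tool from outside, world axes, zero at the start; "moment": the same for the moment, N m; "grip_width": finger opening in m.
Only numpy, scipy, OpenCV 4.12 (cv2) and the standard library are available. Lean on these libraries where they do the work, as an engineer would, in place of code of your own. Each camera call takes 0.05 s, during which the arm holds its last target.

TASK

The craft press was left switched to reverse (yellow) with its guard screw loose. Move the white box's red lever to the upright centre-off position and leave it there while you turn the guard's knurled thumbscrew clockwise until it just seats, without forcing it further; only then move the lever fully over to forward (green). Do not touch the grey switch box, and leave everything standing about where it is.

Things in the scene. Friction and masses are not known exactly. Their poses are not given: they have to be found in the camera images.
- press: teal roller press fixed to the bench: base 200 (x) x 220 (y) mm, bed plate reaching 120 mm each way along x at height 85 mm, flat amber guard (130 x 160 mm) with its top at 140 mm, a grey motor hump 163 mm high over y = 78 to 112 mm. Origin: centre of its underside. The guard's thumbscrew stands at x 0, y -20 mm on the guard.
- screw_head (a point): centre of the steel knurled thumbscrew head: coarsely ribbed, 38 mm diameter, 20 mm tall, upright axis, centre 168 mm above the bench, on a 10 mm stem; 14 mm are free between the underside of the head and the washer, 18 mm between it and the guard. It does not rise or sink noticeably as it turns.
- thumbscrew (a joint): angle of the thumbscrew in rad, growing as it is turned clockwise seen from above. It starts between 1.2 and 2.6. It turns easily (about 0.05 N m) until it seats at 4.0 and never goes beyond; within 0.12 short of that counts as seated. Seated and released, the white line on its head points at the white mark on the guard (towards the press's +x). It stays where it is left.
- seat_washer (a joint): twist in rad of the springy black washer under the thumbscrew, 22 mm across: 0 until the screw has seated. Turned on past the seat, screw and washer wind up together: the resistance jumps to about 0.15 N m and then rises by 1 N m per rad of twist; released, the washer springs back to 0 and the screw stays seated. Twisted beyond 0.5 the screw has been forced.
- switch_box: white changeover switch box of the press, fixed to the bench, 90 (x) x 110 (y) x 50 mm, with a red cross-bar lever. Origin: centre of its underside. The green patch on its +y side is forward, the yellow patch on its -y side is reverse, the black ticks in the middle are off. The lever pivots about the box's x axis, 55 mm above the bench.
- feed_lever_bar (a point): centre of the red cross-bar, 80 mm above the pivot of the lever when upright. The bar is 36 mm long (along the box's x, at any lever angle) and 18 mm in diameter, with flat ends; the steel stem below it is 10 mm thick.
- feed_lever (a joint): lean of the red lever in rad: -0.62 fully over to the yellow patch (reverse), 0 upright (off; within 0.12 counts), +0.62 fully over to the green patch (forward; beyond 0.5 counts). It has no detents, stays where it is left, and needs about 2 N at the bar to move.
- fan_box: grey switch box of another machine, same size as the white one, with a black cross-bar lever. Not to be touched. Origin: centre of its underside.
- fan_lever (a joint): lean of the black lever, rad, same sense as the red one.
- glue_bottle: white glue bottle, orange cap, 48 mm across, 150 mm tall, loose bystander. Origin: centre of its underside.
- ink_bottle: blue ink bottle, 34 mm across, 65 mm tall, loose bystander. Origin: centre of its underside.
- glitter_jar: pink glitter jar with white cap, 42 mm across, 60 mm tall, loose bystander. Origin: centre of its underside.
- stamp: wooden hand stamp, 60 x 45 mm, 56 mm tall with its knob, loose bystander. Origin: centre of its underside.
- ink_pad: black and pink ink pad, 90 x 60 mm, 17 mm tall, loose bystander. Origin: centre of its underside.
- rinse_cup: green glass cup, 68 mm across, 100 mm tall, loose bystander. Origin: centre of its underside.
- varnish_jar: amber varnish jar, 52 mm across, 85 mm tall, loose bystander. Origin: centre of its underside.
Not all that is in view belongs to the job. What is shaped like the switch_box but orange is not meant.

How it is judged:
On the way, in this order (a step that is already met when the one before it is completed fails the run):
1. the red lever stands at centre off (within 0.12 rad) for a second, the screw not yet seated (value of joint feed_lever between -0.12 and 0.12 rad and value of joint thumbscrew below 3.8 rad), for 1 s.
2. with the lever still off, the thumbscrew is seated (beyond 3.88 rad) (value of joint feed_lever between -0.15 and 0.15 rad and value of joint thumbscrew above 3.88 rad), for 0.2 s.
3. the red lever is over at forward (beyond 0.5 rad) and the screw is still seated (value of joint feed_lever above 0.5 rad and value of joint thumbscrew above 3.88 rad), for 0.2 s.
At the end, for the whole second after the job is handed in: The red lever rests beyond 0.5 rad on the green side and the thumbscrew is seated, beyond 3.88 rad (all of step 3 and velocity of joint feed_lever between -0.05 and 0.05 rad/s); the robot touches nothing.
It fails at once if the red lever is moved past off towards forward (beyond 0.25 rad) before the screw is seated (value of joint feed_lever above 0.25 rad and value of joint thumbscrew below 3.85 rad).
It fails at once if the thumbscrew is turned while the lever is not at off (more than 0.25 rad from upright) (not (value of joint feed_lever between -0.25 and 0.25 rad) and (velocity of joint thumbscrew above 0.3 rad/s or velocity of joint thumbscrew below -0.3 rad/s)).
It fails at once if the thumbscrew is forced on past its seat (the washer twisted beyond 0.5 rad) (value of joint seat_washer above 0.5 rad).
It fails at once if the other switch is touched with more than 1 N (contact force between fan_box and the fingers above 1 N or contact force between fan_box and the arm above 1 N).
It fails at once if a bystander is shifted by more than 30 mm or tipped by more than 0.5 rad (distance of any of glue_bottle, ink_bottle, glitter_jar, stamp, ink_pad, rinse_cup, varnish_jar from where it was at the start of the episode above 0.03 m or angle between any of glue_bottle, ink_bottle, glitter_jar, stamp, ink_pad, rinse_cup, varnish_jar's own z axis and vertical above 0.5 rad).
It also fails if it takes over 72 s, if anything falls off the work surface, if the arm or the gripper's body presses on something with over 40 N, if the wrist force passes 120 N, or if a joint passes its speed limit or range.

## Working session

There is one attempt and no reset: what is moved stays moved. The work goes in short steps, Python scripts to look and compute and a tool call to move; the robot and the scene stay as the last step left them, time stands still between calls to the robot, and variables do not carry over. Pictures are saved under pics/ and viewed, and the job is handed in when it is done.

Besides the shell and the picture viewer there is one more tool, called after "Call:" as name(argument=value, ...), one argument or row to a line, values as JSON. jog_arm: Moves the arm, as the interface text tells. Its arguments: {"type":"object","properties":{"increments":{"type":"array","items":{"type":"array","items":{"type":"array","items":{"type":"number"}}}},"squeeze":{"type":"number"}},"required":["increments"]}

```bash
ls; mkdir -p pics; python3 - <<'E'
from rig import *
import cv2
print(get_obs())
for n in ["scene","side","wrist"]:
    i=camera_info(n); print(n,i)
    cv2.imwrite(f"pics/{n}0.png",camera(n)[:,:,::-1])
E
```

```text
pics
{'time': 0.0, 'q': array([-1.39349462e+00,  5.28448536e-01,  1.43387251e+00, -1.28592960e-05,
        1.18134274e+00, -1.78487147e-01]), 'joint_velocities': array([ 6.88335088e-05,  7.01924317e-04, -1.51877893e-03, -2.79837803e-04,
        2.97963636e-04,  1.49896240e-04]), 'joint_torque': array([-1.68479779e-03, -4.40046608e+01, -1.76595032e+01,  6.31513679e-02,
        5.81435335e-02, -1.71219854e-04]), 'position': array([ 0.21759766, -0.58506573,  0.18289199]), 'tool_rot': array([-0.12513334,  0.69667913, -0.69521462,  0.1251258 ]), 'ft_force': array([ 0.4638731 ,  0.10985354, -0.51579192]), 'moment': array([ 0.03843324, -0.02910748,  0.05157135]), 'grip_width': 0.08702277236555993}
scene {'K': array([[539.42331909,   0.        , 317.29941902],
       [  0.        , 539.42331909, 235.79826461],
       [  0.        ,   0.        ,   1.        ]]), 'k1': -0.1542689420326781, 'R': array([[-0.64180267,  0.76655491, -0.02197526],
       [ 0.48711383,  0.38537177, -0.78371469],
       [-0.5922917 , -0.51369463, -0.62073212]]), 't': array([ 0.3522605 , -0.19249864,  1.47442501])}
side {'K': array([[545.06857487,   0.        , 322.32436526],
       [  0.        , 545.06857487, 238.64704142],
       [  0.        ,   0.        ,   1.        ]]), 'k1': 0.04289769417875132, 'R': array([[ 0.98279443, -0.18405219,  0.01548883],
       [-0.09913823, -0.59640651, -0.7965368 ],
       [ 0.15584199,  0.7812964 , -0.60439161]]), 't': array([-0.55573985,  0.15678421,  0.9971675 ])}
wrist {'K': array([[395.71840278,   0.        , 322.48214425],
       [  0.        , 395.71840278, 239.67237875],
       [  0.        ,   0.        ,   1.        ]]), 'k1': 0.021347553642221306, 'R': array([[ 3.48767843e-01, -9.37208683e-01, -9.36088201e-04],
       [-9.02720352e-01, -3.36201666e-01,  2.68448142e-01],
       [-2.51906644e-01, -9.27810535e-02, -9.63293683e-01]]), 't': array([-0.62500385, -0.03207955,  0.3894396 ])}
```

View pics/scene0.png

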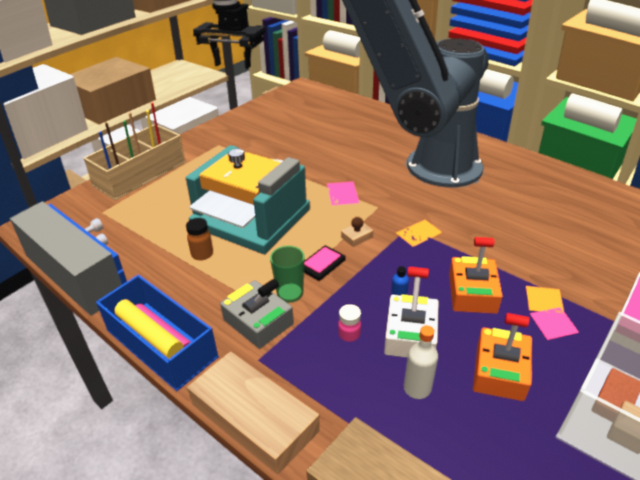

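View pics/side0.png

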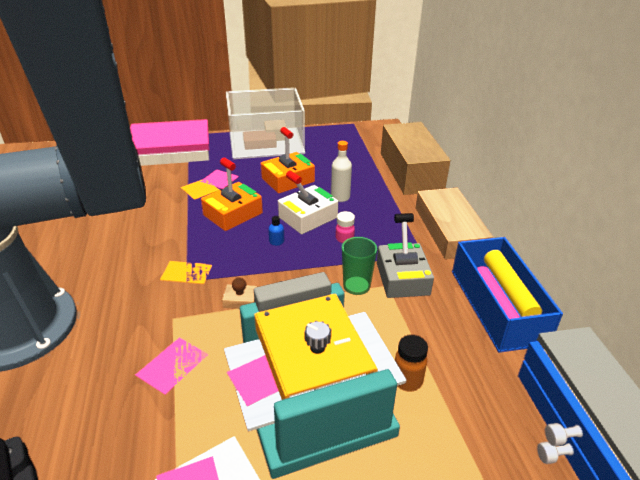

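View pics/wrist0.png

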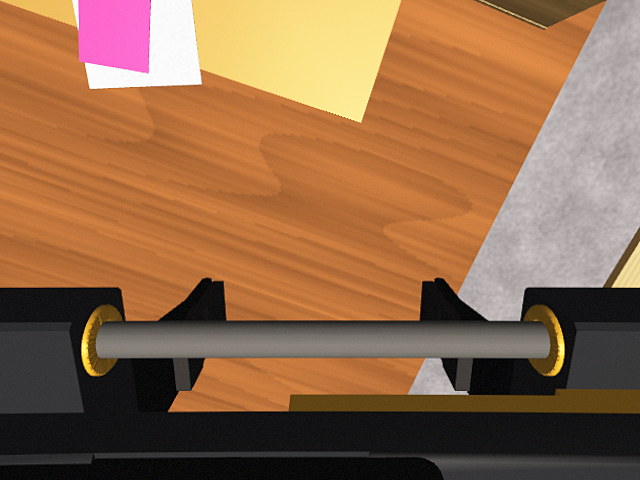

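Red-barred levers in the scene view: the white box at (418,271), and orange boxes at (484,242) and (517,320). The white one fits the description, since orange is excluded. The black-barred grey box at (258,312) is the fan box. I'll enlarge to confirm.

```bash
cat > h.py <<'E'
import numpy as np, cv2, json
def ray(info,uv):
    K=np.array(info["K"]);d=np.array([info["k1"],0,0,0,0.])
    p=cv2.undistortPoints(np.array([[uv]],float),K,d)[0,0]
    R=np.array(info["R"]);t=np.array(info["t"])
    c=-R.T@t; v=R.T@np.array([p[0],p[1],1.]); return c,v/np.linalg.norm(v)
def plane(info,uv,z):
    c,v=ray(info,uv); return c+v*(z-c[2])/v[2]
def tri(a,ua,b,ub):
    c1,v1=ray(a,ua);c2,v2=ray(b,ub)
    A=np.stack([v1,-v2],1);s=np.linalg.lstsq(A,c2-c1,rcond=None)[0]
    p,q=c1+s[0]*v1,c2+s[1]*v2
    return (p+q)/2,np.linalg.norm(p-q)
def proj(info,X):
    R=np.array(info["R"]);t=np.array(info["t"]);d=np.array([info["k1"],0,0,0,0.])
    return cv2.projectPoints(np.array([X],float),cv2.Rodrigues(R)[0],t,np.array(info["K"]),d)[0][0,0]
E
python3 - <<'E'
import cv2,numpy as np
s=cv2.imread("pics/scene0.png");d=cv2.imread("pics/side0.png")
f=lambda im,x,y,w,h,k:cv2.resize(im[y:y+h,x:x+w],None,fx=k,fy=k,interpolation=cv2.INTER_CUBIC)
cv2.imwrite("pics/c1.png",np.hstack([f(s,370,250,80,120,5),f(d,265,155,80,120,5)]))
cv2.imwrite("pics/c2.png",np.hstack([f(s,180,140,130,110,3),f(d,240,270,130,110,3)]))
for n,im in(("scene",s),("side",d)):
    h=cv2.cvtColor(im,cv2.COLOR_BGR2HSV)
    m=((h[...,0]<5)|(h[...,0]>175))&(h[...,1]>200)&(h[...,2]>120)
    k,l,st,c=cv2.connectedComponentsWithStats(m.astype(np.uint8))
    for i in range(1,k):
        if st[i,4]>20:print(n,st[i],c[i])
E
```

```text
scene [472   0  60  14 404] [508.7549505    4.18316832]
scene [449  28  76  25 672] [488.86309524  39.10416667]
scene [475 238  19   9 147] [483.79591837 241.55782313]
scene [408 267  21  11 136] [417.06617647 271.93382353]
scene [506 314  23  13 203] [516.34482759 319.54679803]
side [281 128  11  10  66] [286.18181818 132.31818182]
side [221 158  14  12 102] [227.37254902 163.45098039]
side [287 171  14  13 107] [293.63551402 177.02803738]
```

View pics/c1.png

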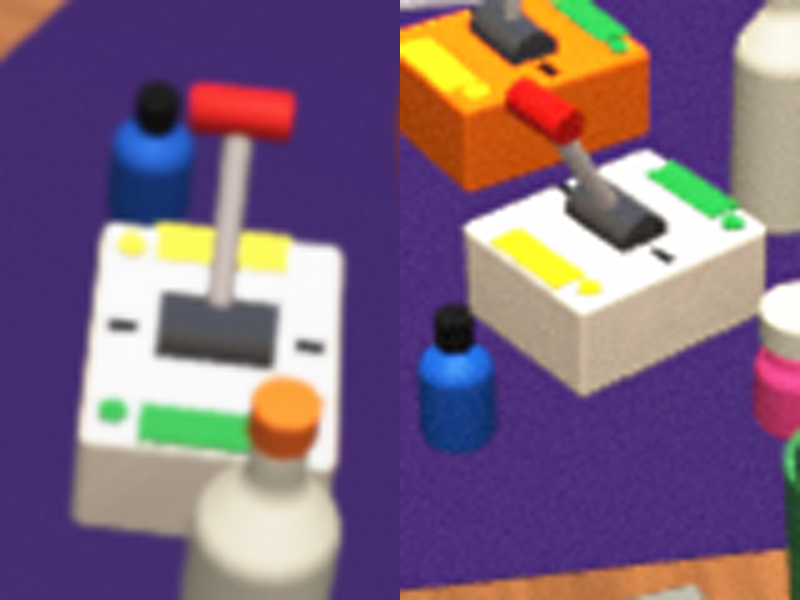

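View pics/c2.png

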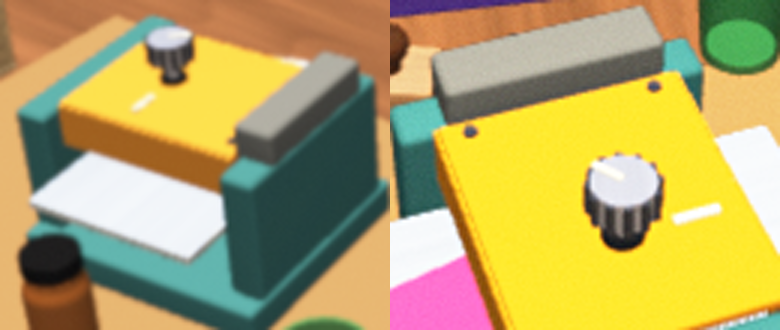

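```bash
python3 - <<'E'
from rig import *
from h import *
S,D=camera_info("scene"),camera_info("side")
print("side corners",[plane(D,p,.05).round(4) for p in [(278.4,200.6),(301.6,217.4),(338,201.4),(315,185)]])
print("scene corners",[plane(S,p,.05).round(4) for p in [(390,295),(438.4,299),(437,343.4),(386.4,338.6)]])
print("bar",tri(S,(418.3,272.2),D,(293.8,177.3)))
print("screwtop",tri(S,(236.7,151),D,(318,330)), plane(S,(236.7,151),.178),plane(D,(318,330),.178))
print("mark",plane(S,(228,174),.14),plane(D,(342.3,341.3),.14))
print("line end", plane(D,(240+(592-390)/3,270+163/3),.178))
print("hinge pts",plane(D,(240+80/3,270+131/3),.14),plane(D,(240+264/3,270+87/3),.14))
E
```

```text
side corners [array([0.5106, 0.2572, 0.05  ]), array([0.5526, 0.1824, 0.05  ]), array([0.6447, 0.232 , 0.05  ]), array([0.605 , 0.3106, 0.05  ])]
scene corners [array([0.5571, 0.188 , 0.05  ]), array([0.5095, 0.2658, 0.05  ]), array([0.6055, 0.3192, 0.05  ]), array([0.6507, 0.2438, 0.05  ])]
bar (array([0.54326721, 0.23311861, 0.1232155 ]), np.float64(0.001525087106875866))
screwtop (array([ 0.50469325, -0.26996194,  0.17777461]), np.float64(0.002871649009836674)) [ 0.50327557 -0.26955223  0.178     ] [ 0.50576692 -0.27124652  0.178     ]
mark [ 0.54326199 -0.26149732  0.14      ] [ 0.54330826 -0.26382515  0.14      ]
line end [ 0.49294408 -0.25813761  0.178     ]
hinge pts [ 0.44130618 -0.18950594  0.14      ] [ 0.53986804 -0.17360935  0.14      ]
```

```bash
python3 - <<'E'
from rig import *
import rig
print([n for n in dir(rig) if not n.startswith('__')])
try: print(grip_point_offset)
except Exception as e: print(e)
from h import *
from scipy.spatial.transform import Rotation as Ro
o=get_obs(); print(Ro.from_quat(o["tool_rot"]).as_matrix().round(3))
S,D=camera_info("scene"),camera_info("side")
print("cap top",tri(S,(427,331),D,(342.5,145)))
print("bottle base",plane(D,(341,199),0))
print("glitter cap",tri(S,(349.5,311),D,(346,218)))
print("ink cap",tri(S,(401,270),D,(275.5,221)))
print("orange1 bar",tri(S,(484,241.5),D,(227.7,163.5)),"orange2",tri(S,(517,320),D,(286.2,132.3)))
E
```

```text
['Unreachable', 'camera', 'camera_info', 'get_obs', 'grip_point_offset', 'hand_in']
0.0187
[[-0.937 -0.     0.348]
 [-0.348  0.002 -0.937]
 [-0.    -1.    -0.002]]
cap top (array([0.67100029, 0.3254545 , 0.14377621]), np.float64(0.0021212406567857178))
bottle base [0.67158152 0.31565864 0.        ]
glitter cap (array([0.64484982, 0.15652183, 0.05672788]), np.float64(0.0032138839401139644))
ink cap (array([0.49300984, 0.16927141, 0.0571106 ]), np.float64(0.0021076722682247433))
orange1 bar (array([0.40517059, 0.29252972, 0.13607167]), np.float64(0.0006537809087491932)) orange2 (array([0.55330505, 0.42613956, 0.13521179]), np.float64(2.8349468153705153e-06))
```

Call:
jog_arm(
  increments=[
    [[0,0,0,0,0.01,0.045,-1],[0,0,5,0.01,0.03,0.09,-1],[0,0,11,0.025,0.07,0.11,-1],[0,0,18,0.043,0.115,0.11,-1],[0,0,25,0.06,0.16,0.11,-1],[0,0,32,0.078,0.205,0.11,-1],[0,0,39,0.096,0.25,0.11,-1],[0,0,46,0.114,0.295,0.11,-1]],
  ],
)

```text
time: 0.95
position: [0.3318, -0.2882, 0.293]
tool_rot: [-0.389, 0.591, -0.59, 0.388]
ft_force: [0.8, -0.7, 0.2]
grip_width: 0.0869
```

Call:
jog_arm(
  increments=[
    [[0,0,7,0.018,0.045,0,-1],[0,0,14,0.036,0.09,0,-1],[0,0,21,0.054,0.135,0,-1],[0,0,28,0.072,0.18,0,-1],[0,0,35,0.09,0.225,0,-1],[0,0,42,0.108,0.27,0,-1],[0,0,49,0.126,0.315,0,-1],[0,0,53,0.144,0.36,0,-1]],
  ],
)

```text
time: 1.75
position: [0.476, 0.0739, 0.2929]
tool_rot: [0.612, -0.355, 0.354, -0.611]
ft_force: [0.3, 0.7, 0.4]
grip_width: 0.0871
```

```bash
python3 - <<'E'
from rig import *
from h import *
import json
o=get_obs(); i=camera_info("wrist"); im=camera("wrist")[:,:,::-1]
cv2.imwrite("pics/w1.png",im); print(o["time"],o["position"],o["q"])
json.dump({k:np.array(v).tolist() for k,v in i.items()},open("w1.json","w"))
E
```

```text
1.75 [0.47595872 0.07390815 0.29291182] [-7.79925078e-02  2.07401276e-01  1.62787410e+00 -7.00863415e-04
  1.30800186e+00 -5.99091402e-01]
```

View pics/w1.png

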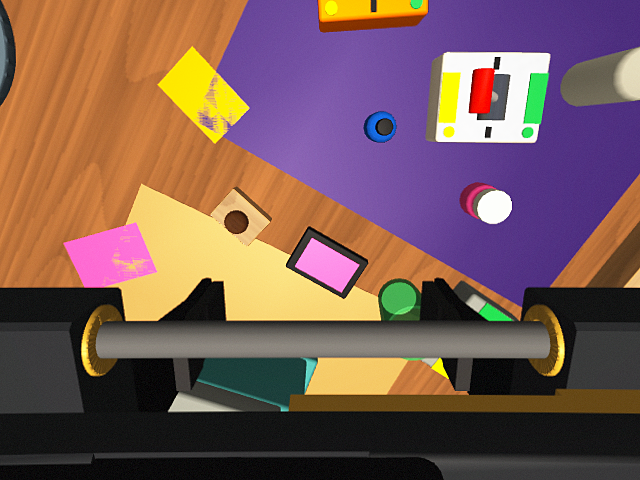

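```bash
python3 - <<'E'
from h import *
import json
i=json.load(open("w1.json")); im=cv2.imread("pics/w1.png")
cv2.imwrite("pics/w1c.png",cv2.resize(im[35:160,415:565],None,fx=5,fy=5,interpolation=cv2.INTER_CUBIC))
h=cv2.cvtColor(im,cv2.COLOR_BGR2HSV)
def blob(m):
    m=m.astype(np.uint8); c=max(cv2.findContours(m,0,1)[0],key=cv2.contourArea); return cv2.minAreaRect(c)
r=np.zeros(h.shape[:2],bool); r[40:160,425:560]=1
red=blob(r&((h[...,0]<5)|(h[...,0]>175))&(h[...,1]>180)); print(red)
yel=blob(r&(abs(h[...,0].astype(int)-30)<5)&(h[...,1]>150)); gr=blob(r&(abs(h[...,0].astype(int)-65)<15)&(h[...,1]>100)); print(yel,gr)
print("bar",plane(i,red[0],.121))
y,g=plane(i,yel[0],.05),plane(i,gr[0],.05); print(y,g,(y+g)/2,np.degrees(np.arctan2(*(g-y)[1::-1])),np.linalg.norm(g-y))
t1,t2=plane(i,(497,63),.05),plane(i,(488.5,132),.05);print("ticks",t1,t2,(t1+t2)/2,np.degrees(np.arctan2(*(t2-t1)[1::-1])))
E
```

```text
((481.2256164550781, 89.96951293945312), (21.202856063842773, 46.491676330566406), 6.34019136428833)
((448.7265930175781, 97.41592407226562), (17.138185501098633, 50.98231887817383), 6.2034478187561035) ((535.7899780273438, 97.96998596191406), (17.960514068603516, 52.89158630371094), 8.130102157592773)
bar [0.54430949 0.23436891 0.121     ]
[0.53901784 0.23019972 0.05      ] [0.61825102 0.27447328 0.05      ] [0.57863443 0.2523365  0.05      ] 29.195390327605345 0.0907636695905842
ticks [0.56273157 0.28171555 0.05      ] [0.59613078 0.22249597 0.05      ] [0.57943118 0.25210576 0.05      ] -60.577474881685184
```

View pics/w1c.png

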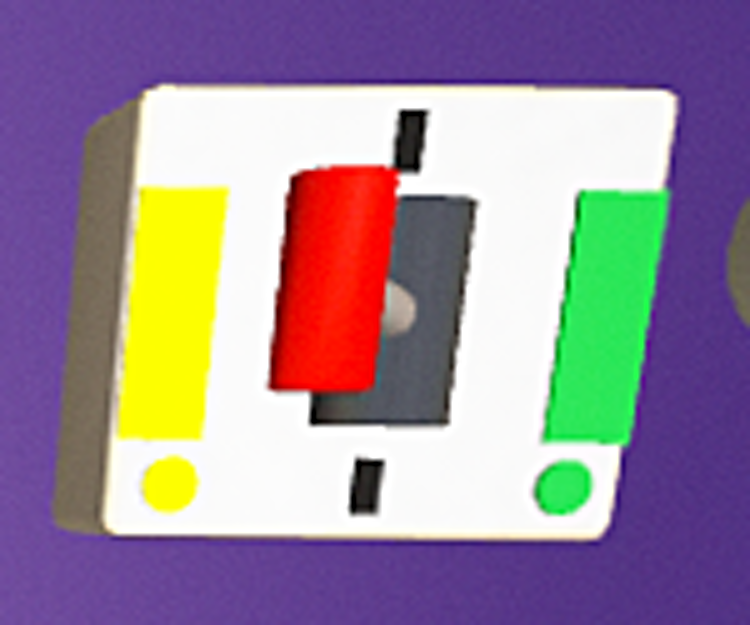

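Call:
jog_arm(
  increments=[
    [[0,0,0,0.017,0.04,0,-1],[0,0,0,0.034,0.08,0,-0.5],[0,0,0,0.051,0.12,-0.01,-0.3],[0,0,0,0.0675,0.16,-0.03,-0.3],[0,0,0,0.0675,0.16,-0.075,-0.3],[0,0,0,0.0675,0.16,-0.12,-0.3],[0,0,0,0.0675,0.16,-0.16,-0.3],[0,0,0,0.0675,0.16,-0.19,-0.3]],
  ],
)

```text
time: 2.6
position: [0.5441, 0.2403, 0.1]
tool_rot: [-0.612, 0.354, -0.351, 0.614]
ft_force: [0.2, 0.2, -0.4]
grip_width: 0.057
```

Call:
jog_arm(
  increments=[
    [[0,0,0,0,0,0,0.3],[0,0,0,0,0,0,0.8],[0,0,0,0,0,0,0.8],[0,0,0,0,0,0,0.8],[0,0,0,0,0,0,0.8]],
  ],
  squeeze=6,
)

```text
time: 3.1
position: [0.5453, 0.2406, 0.1018]
tool_rot: [-0.611, 0.353, -0.352, 0.615]
ft_force: [0.1, -0.5, -0.2]
grip_width: 0.0242
```

```bash
python3 - <<'E'
from rig import *
from h import *
for n in ["scene","side"]:
    cv2.imwrite(f"pics/{n}1.png",camera(n)[:,:,::-1])
a=cv2.imread("pics/scene1.png")[190:370,330:530];b=cv2.imread("pics/side1.png")[100:280,200:400]
cv2.imwrite("pics/g1.png",cv2.resize(np.hstack([a,b]),None,fx=2,fy=2))
print(get_obs())
E
```

```text
{'time': 3.2, 'q': array([ 0.22472426,  0.59083561,  1.5869206 ,  0.00726984,  0.96257798,
       -0.3067851 ]), 'joint_velocities': array([-9.60516631e-04,  7.32145907e-03,  4.90717629e-03, -8.18884525e-04,
        6.45467269e-05,  7.37769633e-04]), 'joint_torque': array([-1.87281228e-02, -4.33815837e+01, -1.42788005e+01,  6.81237574e-02,
        5.09333576e-02,  5.84985901e-04]), 'position': array([0.54475005, 0.24049107, 0.10122877]), 'tool_rot': array([-0.61117966,  0.35350224, -0.35129731,  0.61488681]), 'ft_force': array([0.34496426, 0.70132832, 0.51803869]), 'moment': array([-0.04865674, -0.06247518, -0.02510647]), 'grip_width': 0.016480873603701568}
```

View pics/g1.png

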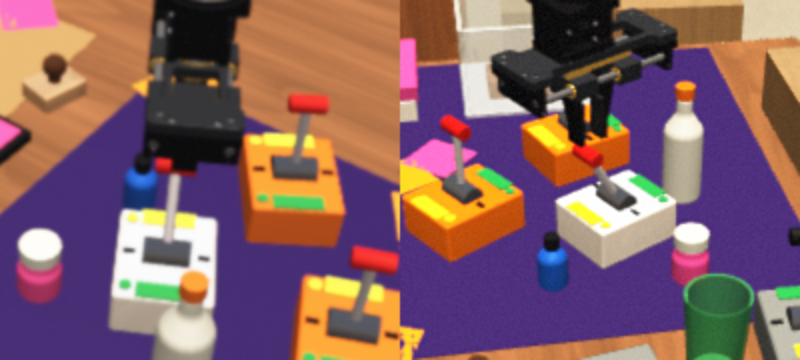

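```bash
python3 - <<'E'
from rig import *
from h import *
o=get_obs(); print(o["grip_width"],o["position"])
D=camera_info("side");S=camera_info("scene")
print(proj(D,o["position"]),proj(S,o["position"]))
b=cv2.imread("pics/side1.png")[130:220,255:345]
a=cv2.imread("pics/scene1.png")[235:325,375:465]
cv2.imwrite("pics/g2.png",cv2.resize(np.hstack([a,b]),None,fx=4,fy=4,interpolation=2))
cv2.imwrite("pics/w2.png",camera("wrist")[:,:,::-1])
print(get_obs()["grip_width"])
E
```

```text
0.016480873603701568 [0.54475005 0.24049107 0.10122877]
[293.87446793 183.92679446] [419.82696413 283.63205388]
0.0132337147311297
```

View pics/g2.png

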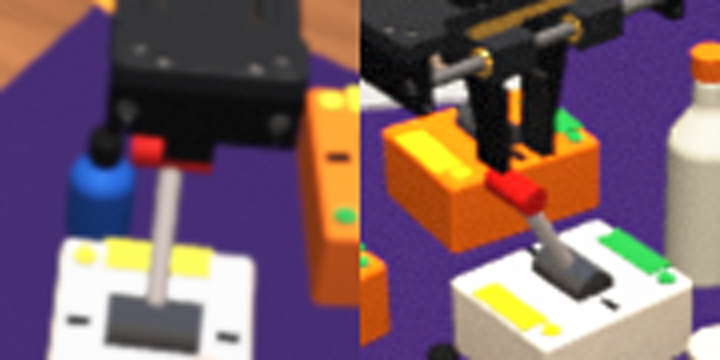

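View pics/w2.png

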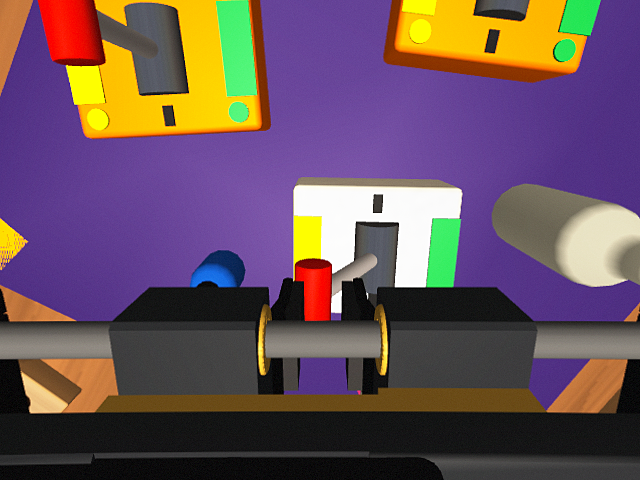

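```bash
python3 - <<'E'
from rig import *
from h import *
D=camera_info("side");S=camera_info("scene")
for z in (.1,.11,.12,.13): print(z,plane(D,(300,169),z),plane(D,(293.8,173),z),plane(S,(422.5,275.5),z))
for n in ["side","scene"]:
    cv2.imwrite(f"pics/{n}2.png",camera(n)[:,:,::-1])
b=cv2.imread("pics/side2.png")[140:200,265:325]
a=cv2.imread("pics/scene2.png")[245:305,385:445]
cv2.imwrite("pics/g3.png",cv2.resize(np.hstack([a,b]),None,fx=6.5,fy=6.5,interpolation=2))
o=get_obs();print(o["grip_width"],o["position"],o["time"])
E
```

```text
0.1 [0.56845687 0.30541596 0.1       ] [0.55168092 0.28966118 0.1       ] [0.52193098 0.23234289 0.1       ]
0.11 [0.56590825 0.28823071 0.11      ] [0.549396   0.27272358 0.11      ] [0.53191773 0.23724123 0.11      ]
0.12 [0.56335962 0.27104546 0.12      ] [0.54711108 0.25578598 0.12      ] [0.54190447 0.24213958 0.12      ]
0.13 [0.560811  0.2538602 0.13     ] [0.54482616 0.23884837 0.13      ] [0.55189122 0.24703793 0.13      ]
0.010175491442042904 [0.54429472 0.24040096 0.10046069] 3.35
```

View pics/g3.png

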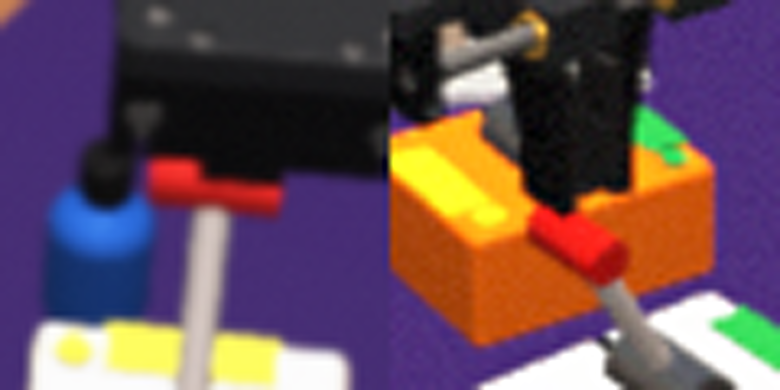

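```bash
python3 - <<'E'
from rig import *
from h import *
D=camera_info("side");S=camera_info("scene")
print(tri(S,(422.3,272.7),D,(299.5,169.3)))
W=camera_info("wrist");o=get_obs();T=o["position"]
print("cam pos",-np.array(W["R"]).T@W["t"], T)
a=np.array([.873,.489,0]);
for dz in(0,.0187,.03,.05): print(dz,proj(W,T+[0,0,dz]),proj(W,T+.025*a+[0,0,dz]))
cv2.imwrite("pics/w3.png",camera("wrist")[:,:,::-1])
T0=[.2176,-.585,.183]; print(proj(S,T0),proj(D,T0))
a=cv2.imread("pics/scene0.png")[0:100,170:290];cv2.imwrite("pics/g4.png",cv2.resize(a,None,fx=5,fy=5))
E
```

```text
(array([0.55611036, 0.24566636, 0.13643076]), np.float64(0.005954022285419874))
cam pos [0.50797511 0.30229188 0.30106207] [0.54429472 0.24040096 0.10046069]
0 [322.2098001  269.73585874] [368.78600125 270.47507727]
0.0187 [322.25119139 282.60090791] [373.15410083 283.40407402]
0.03 [322.28014743 291.6039587 ] [376.21203075 292.45194995]
0.05 [322.34082888 310.47931431] [382.62619769 311.42183538]
[234.34102951  78.29962187] [ 41.04422408 649.96066711]
```

View pics/w3.png

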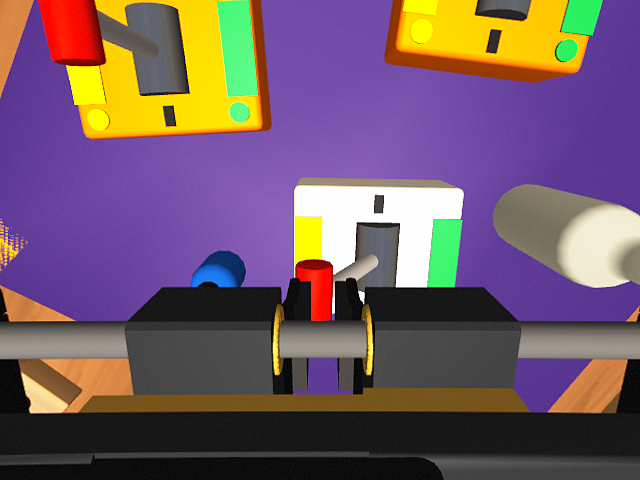

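View pics/g4.png

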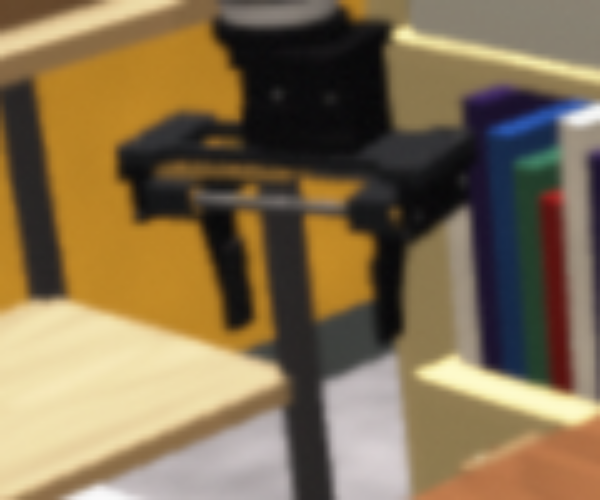

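Call:
jog_arm(
  increments=[
    [[0,0,0,0,0,0,1],[0,0,0,0,0,0,1],[0,0,0,0,0,0,1],[0,0,0,0,0,0,1]],
  ],
)

```text
time: 3.8
position: [0.5442, 0.2404, 0.1002]
tool_rot: [-0.612, 0.354, -0.351, 0.614]
ft_force: [-0.1, -0.5, -0.0]
grip_width: 0.0001
```

```bash
python3 - <<'E'
from rig import *
from h import *
for n in ["side","scene","wrist"]:
    cv2.imwrite(f"pics/{n}3.png",camera(n)[:,:,::-1])
b=cv2.imread("pics/side3.png")[130:200,255:325]
a=cv2.imread("pics/scene3.png")[235:305,385:455]
cv2.imwrite("pics/g5.png",cv2.resize(np.hstack([a,b]),None,fx=5.5,fy=5.5,interpolation=2))
o=get_obs();print(o["grip_width"],o["position"],o["time"],o["ft_force"])
E
```

```text
0.00028897472893392575 [0.54416974 0.24036468 0.10023107] 3.95 [-0.87542451 -0.4644604   0.52074748]
```

View pics/g5.png

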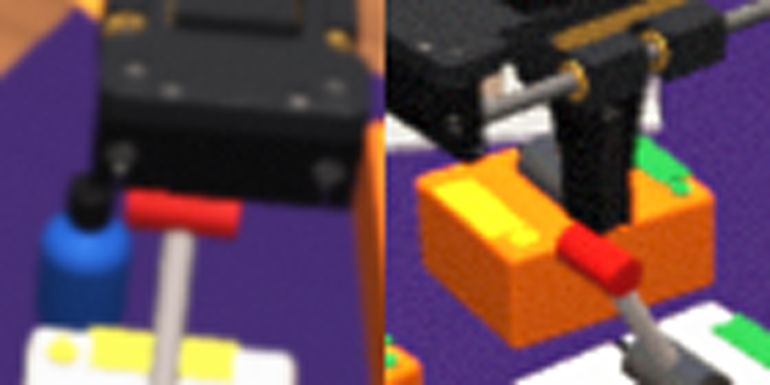

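View pics/wrist3.png

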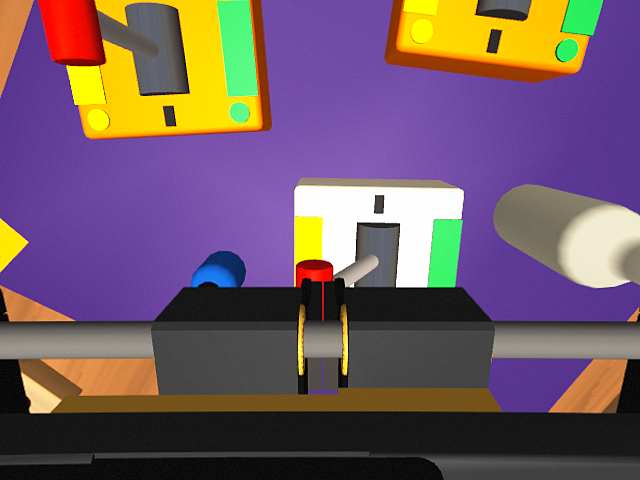

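Call:
jog_arm(
  increments=[
    [[0,0,0,0,-0.003,0,-0.3],[0,0,0,0,-0.007,0,-0.3],[0,0,0,0,-0.007,0,-0.3],[0,0,0,0,-0.007,0,-0.3],[0,0,0,0,-0.007,0,-0.3],[0,0,0,0,-0.007,-0.01,-0.3],[0,0,0,0,-0.007,-0.02,-0.3],[0,0,0,0,-0.007,-0.026,-0.3]],
  ],
)

```text
time: 4.75
position: [0.5431, 0.2332, 0.0726]
tool_rot: [-0.612, 0.355, -0.35, 0.614]
ft_force: [-0.5, -0.7, -0.3]
grip_width: 0.0539
```

```bash
python3 - <<'E'
from rig import *
from h import *
for n in ["side","scene","wrist"]:
    cv2.imwrite(f"pics/{n}4.png",camera(n)[:,:,::-1])
b=cv2.imread("pics/side4.png")[110:210,245:345]
a=cv2.imread("pics/scene4.png")[225:325,365:465]
cv2.imwrite("pics/g6.png",cv2.resize(np.hstack([a,b]),None,fx=4,fy=4,interpolation=2))
o=get_obs();print(o["grip_width"],o["position"],o["time"],o["ft_force"])
E
```

```text
0.0558449829603881 [0.54344642 0.23326939 0.07320155] 4.9 [ 0.03645144  0.84669021 -0.33018381]
```

View pics/g6.png

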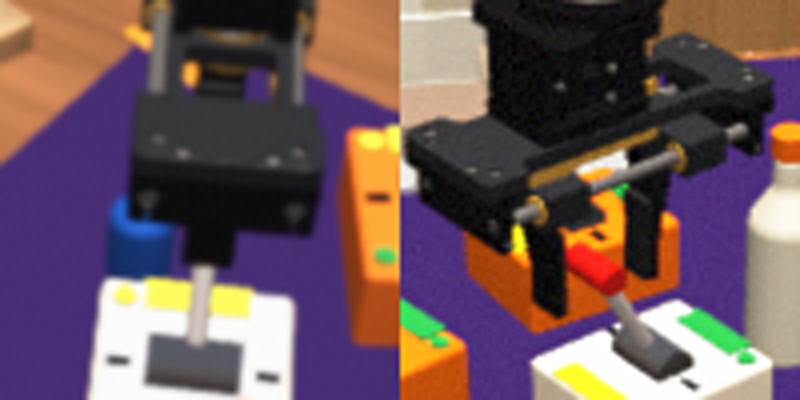

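View pics/wrist4.png

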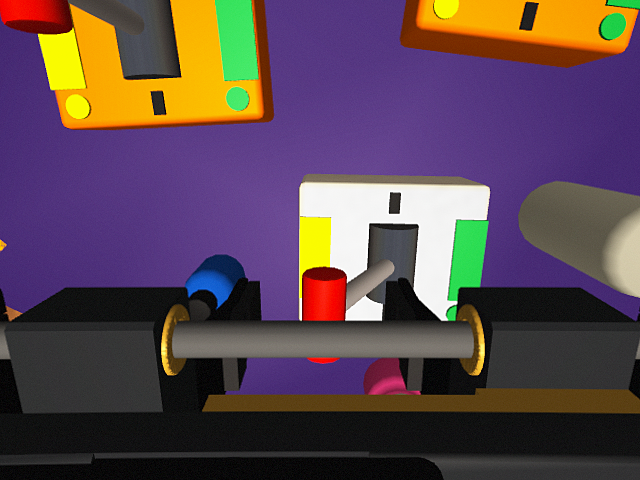

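```bash
python3 - <<'E'
from rig import *
from h import *
D=camera_info("side");S=camera_info("scene")
T=get_obs()["position"];a=np.array([.873,.489,0]);x=np.array([.489,-.873,0])
def zat(i,uv,axis,d):
    # z where the ray crosses the vertical plane  (X-T).axis=d
    c,v=ray(i,uv); s=(d-(c-T)@axis)/(v@axis); return c+v*s
print("tip right, side",zat(D,(306,179.5),x,.0095))
print("tip left, side",zat(D,(282,188.5),x,.0095))
print("tip right scene",zat(S,(417.5,291.5),a,.04))
print("body low edge scene",zat(S,(397.5,280),a,.095),zat(S,(443.5,283.5),a,.095))
print("glue cap low/upper check",tri(S,(427,331),D,(342.5,145)))
E
```

```text
tip right, side [0.57161524 0.23816578 0.11142839]
tip left, side [0.51427236 0.20604588 0.11356526]
tip right scene [0.57747371 0.25432088 0.11489278]
body low edge scene [0.64309401 0.24964497 0.1877002 ] [0.60791629 0.31244689 0.19064832]
glue cap low/upper check (array([0.67100029, 0.3254545 , 0.14377621]), np.float64(0.0021212406567857178))
```

Call:
jog_arm(
  increments=[
    [[0,0,0,0,0,-0.008,0.1],[0,0,0,0,0,-0.008,0.7],[0,0,0,0,0,-0.008,0.7],[0,0,0,0,0,-0.008,0.7],[0,0,0,0,0,-0.008,0.7],[0,0,0,0,0,-0.008,0.7],[0,0,0,0,0,-0.008,0.7]],
  ],
  squeeze=6,
)

```text
time: 5.6
position: [0.5453, 0.2338, 0.0658]
tool_rot: [-0.611, 0.354, -0.351, 0.615]
ft_force: [3.5, 2.0, -0.8]
grip_width: 0.0248
```

Call:
jog_arm(
  increments=[
    [[0,0,0,0.001,0.001,0,0.7],[0,0,0,0.003,0.0015,0,0.7],[0,0,0,0.003,0.0015,0,0.7]],
  ],
)

```text
time: 5.9
position: [0.5454, 0.2341, 0.0658]
tool_rot: [-0.613, 0.355, -0.35, 0.613]
ft_force: [-3.3, -3.6, 5.0]
grip_width: 0.0248
```

```bash
python3 - <<'E'
from rig import *
from h import *
for n in ["side","scene","wrist"]:
    cv2.imwrite(f"pics/{n}5.png",camera(n)[:,:,::-1])
b=cv2.imread("pics/side5.png")[120:220,245:345]
a=cv2.imread("pics/scene5.png")[235:335,365:465]
c=cv2.imread("pics/wrist5.png")[170:470,170:470]
cv2.imwrite("pics/g7.png",np.hstack([cv2.resize(np.vstack([a,b]),None,fx=3,fy=3,interpolation=2),cv2.resize(c,(480,480))[:,:] if 0 else cv2.copyMakeBorder(cv2.resize(c,(480,480)),0,120,0,0,0)]))
o=get_obs();print(o["grip_width"],o["position"],o["time"],o["ft_force"])
E
```

```text
0.02498545081977886 [0.54543955 0.23409062 0.0658537 ] 6.05 [-3.41545703 -2.55761869  4.68379923]
```

View pics/g7.png

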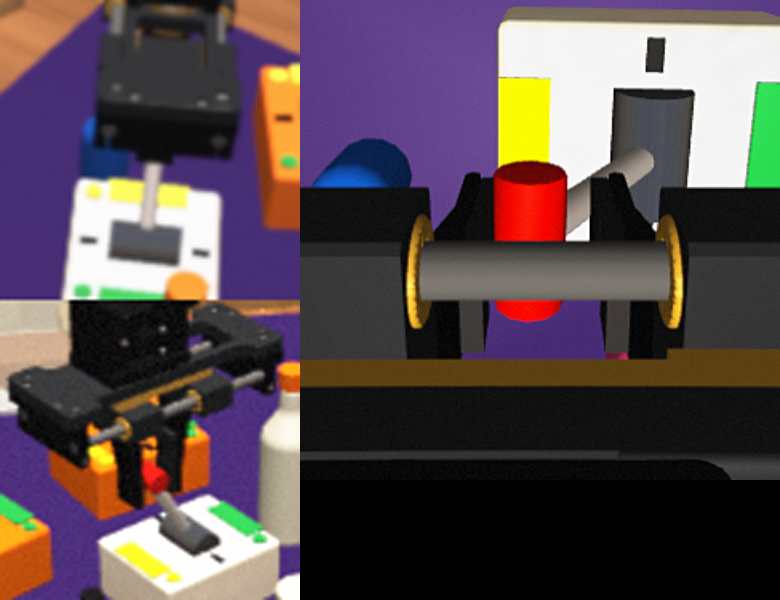

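Call:
jog_arm(
  increments=[
    [[0,0,0,0.006,0.003,0.005,0.7],[0,0,0,0.012,0.007,0.009,0.7],[0,0,0,0.018,0.01,0.012,0.7],[0,0,0,0.024,0.013,0.014,0.7],[0,0,0,0.03,0.017,0.015,0.7],[0,0,0,0.036,0.02,0.015,0.7],[0,0,0,0.036,0.02,0.015,0.7]],
  ],
)

```text
time: 6.75
position: [0.5834, 0.2554, 0.081]
tool_rot: [-0.612, 0.354, -0.35, 0.614]
ft_force: [-0.3, -0.9, 0.6]
grip_width: 0.0179
```

```bash
python3 - <<'E'
from rig import *
from h import *
for n in ["side","scene","wrist"]:
    cv2.imwrite(f"pics/{n}6.png",camera(n)[:,:,::-1])
b=cv2.imread("pics/side6.png")[120:220,245:345]
a=cv2.imread("pics/scene6.png")[235:335,365:465]
c=cv2.imread("pics/wrist6.png")[170:470,170:470]
cv2.imwrite("pics/g8.png",np.hstack([cv2.resize(np.vstack([a,b]),None,fx=3,fy=3,interpolation=2),cv2.copyMakeBorder(cv2.resize(c,(480,480)),0,120,0,0,0)]))
o=get_obs();print(o["grip_width"],o["position"],o["time"],o["ft_force"])
E
```

```text
0.018156546056146302 [0.5830221  0.25511114 0.08104598] 6.9 [1.78943126 1.51838365 1.00848252]
```

View pics/g8.png

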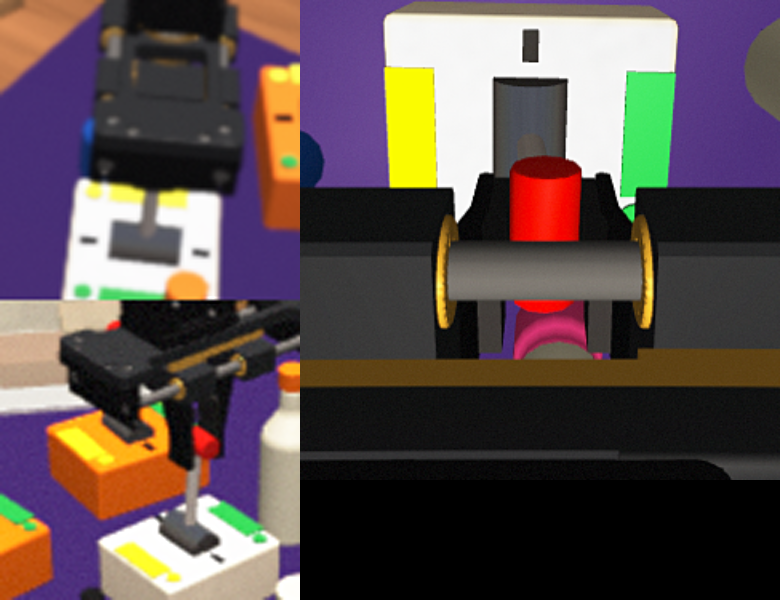

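Call:
jog_arm(
  increments=[
    [[0,0,0,-0.002,-0.001,0,0.7],[0,0,0,-0.004,-0.002,0,0.7],[0,0,0,-0.004,-0.002,0,0.7],[0,0,0,-0.004,-0.002,0,0.2],[0,0,0,-0.004,-0.002,0,0.2],[0,0,0,-0.004,-0.002,0,0.2],[0,0,0,-0.004,-0.002,0.03,0.2],[0,0,0,-0.004,-0.002,0.07,0.1]],
  ],
)

```text
time: 7.7
position: [0.576, 0.2523, 0.1488]
tool_rot: [0.614, -0.356, 0.348, -0.612]
ft_force: [-0.3, 0.8, -0.4]
grip_width: 0.0363
```

Call:
jog_arm(
  increments=[
    [[0,0,0,-0.01,-0.04,0.03,0],[0,0,0,-0.02,-0.085,0.06,0],[0,0,0,-0.03,-0.13,0.09,0],[0,0,0,-0.036,-0.175,0.11,0],[0,0,0,-0.042,-0.22,0.12,0],[0,0,0,-0.048,-0.265,0.12,0],[0,0,0,-0.054,-0.31,0.12,0],[0,0,0,-0.06,-0.35,0.12,0]],
  ],
)

```text
time: 8.5
position: [0.5148, -0.0999, 0.2688]
tool_rot: [0.614, -0.357, 0.348, -0.612]
ft_force: [0.5, 0.1, -0.6]
grip_width: 0.0433
```

```bash
python3 - <<'E'
from rig import *
from h import *
for n in ["side","scene","wrist"]:
    cv2.imwrite(f"pics/{n}7.png",camera(n)[:,:,::-1])
b=cv2.imread("pics/side7.png")[120:220,245:345]
a=cv2.imread("pics/scene7.png")[235:335,365:465]
cv2.imwrite("pics/g9.png",cv2.resize(np.hstack([a,b]),None,fx=4,fy=4,interpolation=2))
S,D=camera_info("scene"),camera_info("side")
P=[]
for n,r in(("scene",(395,255,445,345)),("side",(270,150,330,215))):
    h=cv2.cvtColor(cv2.imread(f"pics/{n}7.png"),cv2.COLOR_BGR2HSV)
    m=((h[...,0]<5)|(h[...,0]>175))&(h[...,1]>200)&(h[...,2]>120); z=np.zeros_like(m);z[r[1]:r[3],r[0]:r[2]]=1
    c=max(cv2.findContours((m&z).astype(np.uint8),0,1)[0],key=cv2.contourArea)
    P.append(cv2.minAreaRect(c)[0]); print(cv2.minAreaRect(c))
print(tri(S,P[0],D,P[1]))
o=get_obs();print(o["grip_width"],o["position"],o["time"],o["ft_force"],o["q"])
E
```

```text
((417.6287536621094, 283.212890625), (19.40322494506836, 9.054838180541992), 5.710593223571777)
((307.4797058105469, 166.1283721923828), (13.717222213745117, 7.091105937957764), 35.53767776489258)
(array([0.5781488 , 0.25343832, 0.13534966]), np.float64(0.0016441345338084467))
0.04364643865741396 [ 0.51506483 -0.0997927   0.26842587] 8.65 [ 0.03635021  1.39109191 -0.7991188 ] [-4.04044027e-01  3.03146605e-01  1.56199277e+00 -8.00602244e-04
  1.28941686e+00 -9.26410980e-01]
```

View pics/g9.png

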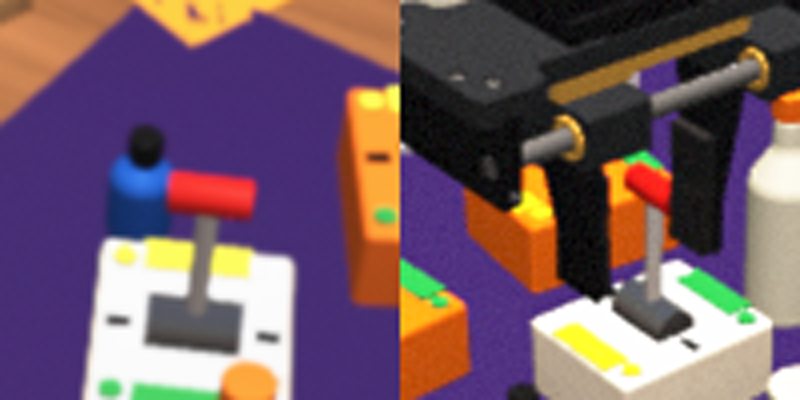

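View pics/wrist7.png

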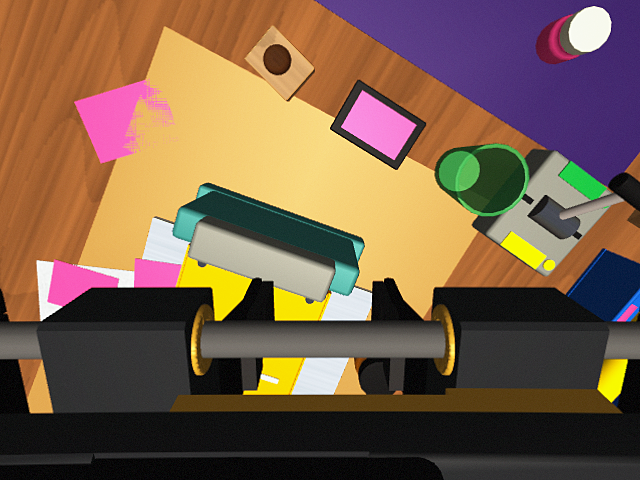

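Call:
jog_arm(
  increments=[
    [[0,0,0,-0.002,-0.045,0,-0.5],[0,0,0,-0.005,-0.09,0,-0.5],[0,0,0,-0.008,-0.135,-0.02,-0.5],[0,0,0,-0.0105,-0.17,-0.05,-0.5],[0,0,0,-0.0105,-0.17,-0.08,-0.5],[0,0,0,-0.0105,-0.17,-0.09,-0.5],[0,0,0,-0.0105,-0.17,-0.09,-0.5]],
  ],
)

```text
time: 9.35
position: [0.5036, -0.2672, 0.1766]
tool_rot: [0.613, -0.36, 0.347, -0.612]
ft_force: [-0.7, -0.2, -0.4]
grip_width: 0.0651
```

```bash
python3 - <<'E'
from rig import *
from h import *
for n in ["side","scene","wrist"]:
    cv2.imwrite(f"pics/{n}8.png",camera(n)[:,:,::-1])
b=cv2.imread("pics/side8.png")[220:370,240:390]
a=cv2.imread("pics/scene8.png")[70:220,160:310]
cv2.imwrite("pics/g10.png",cv2.resize(np.hstack([a,b]),None,fx=2.6,fy=2.6,interpolation=2))
o=get_obs();print(o["grip_width"],o["position"],o["time"],o["ft_force"],o["q"])
E
```

```text
0.06533682695721368 [ 0.50583445 -0.26909125  0.17997942] 9.5 [ 0.5417123   0.36251311 -0.3228007 ] [-0.68134128  0.46663753  1.56109358 -0.00457107  1.12353534 -1.20389713]
```

View pics/g10.png

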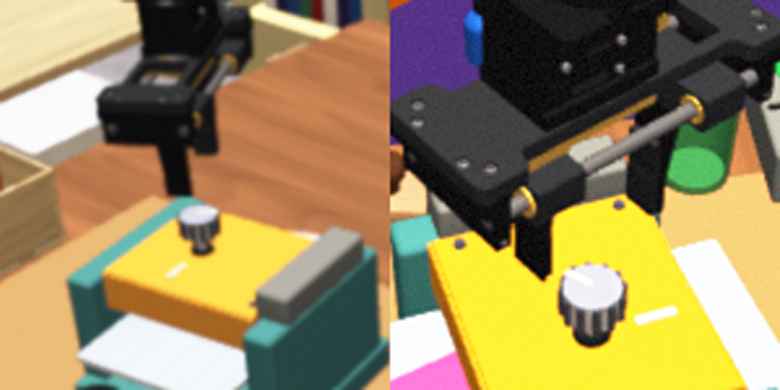

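View pics/wrist8.png

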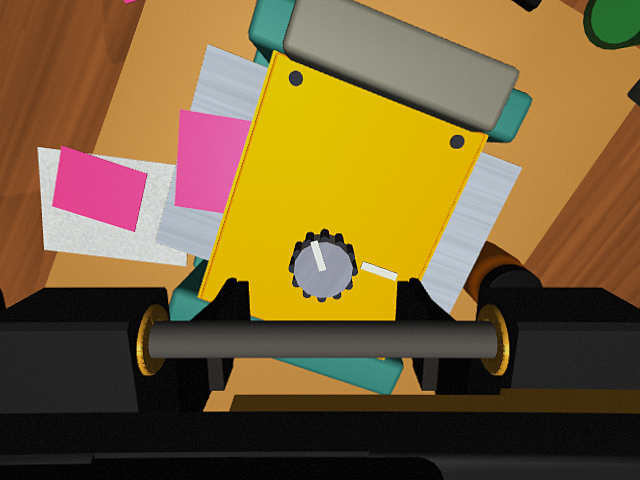

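```bash
python3 - <<'E'
from rig import *
from h import *
W,D=camera_info("wrist"),camera_info("side");T=get_obs()["position"]
im=cv2.imread("pics/wrist8.png");cv2.imwrite("pics/w8c.png",cv2.resize(im[220:320,270:410],None,fx=5,fy=5,interpolation=2))
for dz in (0,-.037):
    X=lambda uv,z:plane(W,uv,z+dz)
    h1,h2=X((296,78),.14),X((457,142),.14); m=X((379,271),.14); c=X((324.5,270),.178); l=X((313,242.5),.178)
    an=lambda v:np.degrees(np.arctan2(v[1],v[0]))
    print(dz,"holes",np.linalg.norm(h2-h1),an(h2-h1),"screw",c,"mark",m,an(m-c),"line",an(l-c),np.linalg.norm(l-c))
x=np.array([.489,-.873,0]);c,v=ray(D,(297.7,325.8));s=(.0095-(c-T)@x)/(v@x);print(c+s*v,T)
E
```

```text
0 holes 0.10033493202573078 9.57519844162771 screw [ 0.50734377 -0.26918894  0.178     ] mark [ 0.54469616 -0.26387144  0.14      ] 8.102193591970819 line 141.7313544043189 0.016640628266158374
-0.037 holes 0.11575954906427785 9.575198441627693 screw [ 0.51389635 -0.28063075  0.141     ] mark [ 0.55595641 -0.27268929  0.103     ] 10.692278672551476 line 141.73135440431886 0.019678442068003416
[ 0.47382308 -0.29790404  0.21943649] [ 0.50583445 -0.26909125  0.17997942]
```

View pics/w8c.png

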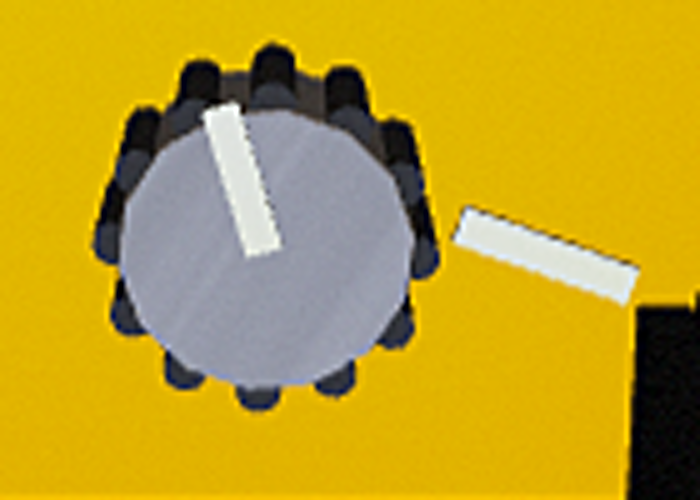

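Call:
jog_arm(
  increments=[
    [[0,0,0,0,-0.0005,-0.03,-0.5],[0,0,0,0,-0.0005,-0.055,-0.3],[0,0,0,0,-0.0005,-0.067,-0.3],[0,0,0,0,-0.0005,-0.067,-0.3],[0,0,0,0,-0.0005,-0.067,0.05]],
  ],
)

```text
time: 10.0
position: [0.5068, -0.2699, 0.1142]
tool_rot: [0.614, -0.356, 0.35, -0.612]
ft_force: [-0.1, -0.1, 0.5]
grip_width: 0.0539
```

```bash
python3 - <<'E'
from rig import *
from h import *
for n in ["side","scene"]:
    cv2.imwrite(f"pics/{n}9.png",camera(n)[:,:,::-1])
b=cv2.imread("pics/side9.png")[260:380,250:370]
a=cv2.imread("pics/scene9.png")[100:220,170:290]
cv2.imwrite("pics/g11.png",cv2.resize(np.hstack([a,b]),None,fx=3.3,fy=3.3,interpolation=2))
o=get_obs();print(o["grip_width"],o["position"],o["time"],o["ft_force"],o["moment"])
E
```

```text
0.047635761255097955 [ 0.50693065 -0.27028959  0.11451111] 10.1 [-0.89319417 -0.68286525 -0.14979124] [ 0.05103522 -0.17120043 -0.03380451]
```

View pics/g11.png

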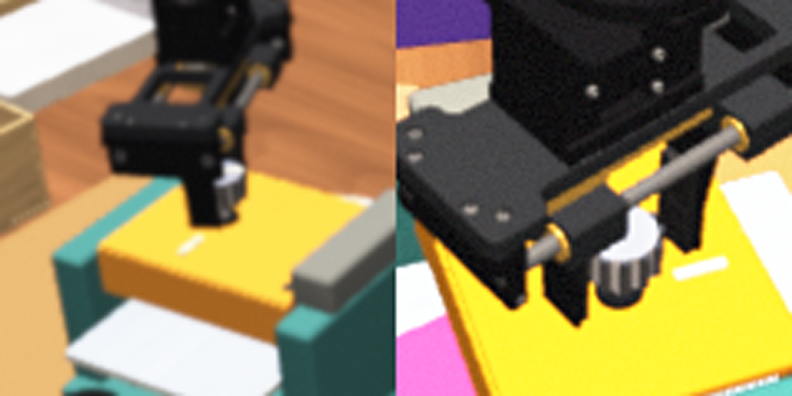

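```bash
python3 - <<'E'
from rig import *
from h import *
D=camera_info("side");S=camera_info("scene");T=get_obs()["position"]
x=np.array([.489,-.873,0]);a=np.array([.873,.489,0])
c,v=ray(D,(304.8,357.6));s=(.0095-(c-T)@x)/(v@x);print(c+s*v)
c,v=ray(S,(170+207/3.3,100+225/3.3));s=(.035-(c-T)@a)/(v@a);print(c+s*v)
E
```

```text
[ 0.48344615 -0.29432616  0.15175158]
[ 0.5361705  -0.25091616  0.15564736]
```

Call:
jog_arm(
  increments=[
    [[0,0,0,-0.001,0,0,0.2],[0,0,0,-0.001,0,0,0.5],[0,0,0,-0.001,0,0,0.5],[0,0,0,-0.001,0,0,0.5],[0,0,0,-0.001,0,0,0.5]],
  ],
  squeeze=8,
)

```text
time: 10.6
position: [0.5066, -0.2709, 0.1157]
tool_rot: [0.614, -0.355, 0.351, -0.611]
ft_force: [-1.0, 0.1, 6.5]
grip_width: 0.0375
```

```bash
python3 - <<'E'
from rig import *
o=get_obs();print(o["grip_width"],o["position"],o["time"],o["ft_force"],o["moment"],o["q"])
E
```

```text
0.03745107052241634 [ 0.5065819  -0.27092354  0.11568723] 10.6 [-0.96503923  0.06286104  6.53342786] [ 0.00910503 -0.05513438 -0.03923698] [-0.68297138  0.54953723  1.62296995 -0.0051007   0.97342204 -1.20489026]
```

Call:
jog_arm(
  increments=[
    [[0,0,-5,0,0,0,0.5],[0,0,-12,0,0,0,0.5],[0,0,-19,0,0,0,0.5],[0,0,-26,0,0,0,0.5],[0,0,-33,0,0,0,0.5],[0,0,-40,0,0,0,0.5],[0,0,-46,0,0,0,0.5],[0,0,-50,0,0,0,0.5]],
  ],
)

```text
time: 11.4
position: [0.5046, -0.2708, 0.1158]
tool_rot: [-0.407, 0.583, -0.576, 0.404]
ft_force: [-4.7, 0.0, 4.4]
grip_width: 0.0375
```

```bash
python3 - <<'E'
from rig import *
from h import *
from scipy.spatial.transform import Rotation as Ro
o=get_obs();z=Ro.from_quat(o["tool_rot"]).as_matrix()[:,2];print("jaw",np.degrees(np.arctan2(z[1],z[0])))
print(o["grip_width"],o["position"],o["time"],o["ft_force"],o["moment"],o["q"])
cv2.imwrite("pics/side10.png",camera("side")[:,:,::-1]); im=camera("wrist")[:,:,::-1];cv2.imwrite("pics/w10.png",im)
b=cv2.imread("pics/side10.png")[250:400,240:390]
cv2.imwrite("pics/g12.png",np.hstack([cv2.resize(b,(400,400),interpolation=2),cv2.resize(im[220:420,220:420],(400,400))]))
E
```

```text
jaw -20.08082307833841
0.037502480480692185 [ 0.50460075 -0.27076111  0.11575665] 11.4 [-4.68498334  0.01358911  4.43679076] [-0.07908677  0.65823383  0.04889172] [-0.68662551  0.54912711  1.62363513 -0.00182763  0.97825536 -0.33511333]
```

View pics/g12.png

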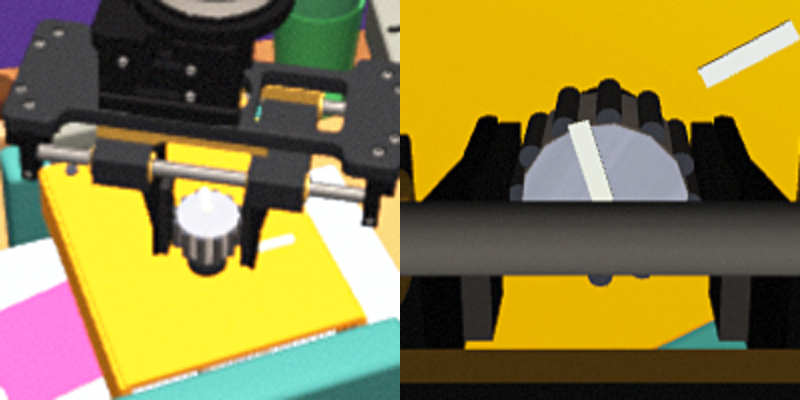

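Call:
jog_arm(
  increments=[
    [[0,0,-6,-0.001,0,0,0.5],[0,0,-13,-0.001,0,0,0.5],[0,0,-21,-0.001,0,0,0.5],[0,0,-29,-0.001,0,0,0.5],[0,0,-37,-0.001,0,0,0.5],[0,0,-45,-0.001,0,0,0.5],[0,0,-53,-0.001,0,0,0.5],[0,0,-60,-0.001,0,0,0.5]],
  ],
)

```text
time: 12.3
position: [0.5033, -0.2688, 0.1157]
tool_rot: [-0.061, 0.709, -0.7, 0.061]
ft_force: [-1.8, 3.9, 4.8]
grip_width: 0.0372
```

```bash
cat > st.py <<'E'
from rig import *
from h import *
import sys
from scipy.spatial.transform import Rotation as Ro
o=get_obs();z=Ro.from_quat(o["tool_rot"]).as_matrix()[:,2];print("jaw",np.degrees(np.arctan2(z[1],z[0])))
print(o["grip_width"],o["position"],o["time"],o["ft_force"],o["moment"],o["q"][5])
if len(sys.argv)>1:
    cv2.imwrite("pics/t.png",camera("side")[:,:,::-1]); im=camera("wrist")[:,:,::-1]
    b=cv2.imread("pics/t.png")[250:400,240:390]
    cv2.imwrite(f"pics/{sys.argv[1]}.png",np.hstack([cv2.resize(b,(400,400),interpolation=2),cv2.resize(im[220:420,220:420],(400,400))]))
E
python3 st.py g13
```

```text
jaw -80.1203994862801
0.03724786023051937 [ 0.50330369 -0.26877882  0.11574665] 12.3 [-1.77707737  3.88020556  4.76456734] [0.69027116 0.26438803 0.06073028] 0.699688336784079
```

View pics/g13.png

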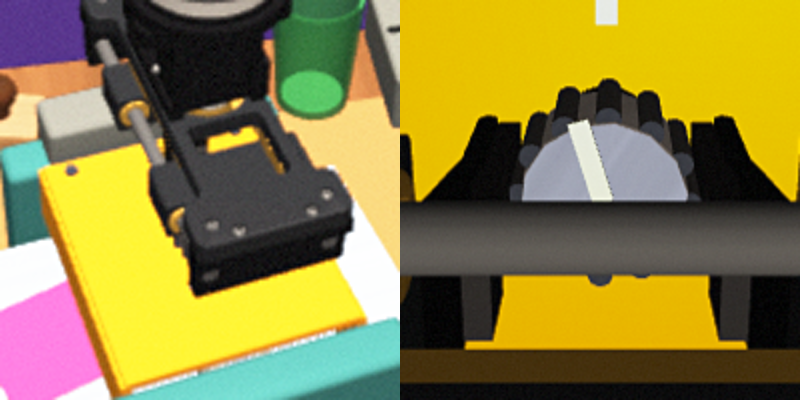

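Call:
jog_arm(
  increments=[
    [[0,0,-4,0,0,0,0.5],[0,0,-8,0,0,0,0.5],[0,0,-12,0,0,0,0.5],[0,0,-15,0,0,0,0.5],[0,0,-15,0,0,0,0.5]],
  ],
)

```text
time: 12.9
position: [0.5034, -0.2681, 0.1158]
tool_rot: [0.03, 0.711, -0.702, -0.028]
ft_force: [-0.4, 3.4, 4.1]
grip_width: 0.0375
```

```bash
python3 st.py
```

```text
jaw -94.66720473279227
0.03750686255400757 [ 0.50344021 -0.26809899  0.11577148] 12.9 [-0.35455183  3.4062974   4.07719403] [ 0.54581543  0.1036582  -0.0202131 ] 0.951011846125684
```

Call:
jog_arm(
  increments=[
    [[0,0,-2,0,0,0,0.5],[0,0,-4,0,0,0,0.5],[0,0,-4,0,0,0,0.5]],
  ],
)

```text
time: 13.2
position: [0.5035, -0.2679, 0.1158]
tool_rot: [0.053, 0.71, -0.7, -0.051]
ft_force: [-1.3, 3.2, 2.6]
grip_width: 0.0376
```

```bash
python3 st.py g14
```

```text
jaw -98.46378756146771
0.03755212093685603 [ 0.50352787 -0.26791991  0.11579363] 13.2 [-1.29703581  3.21777827  2.59711516] [0.41131511 0.18050032 0.11145172] 1.016883973277135
```

View pics/g14.png

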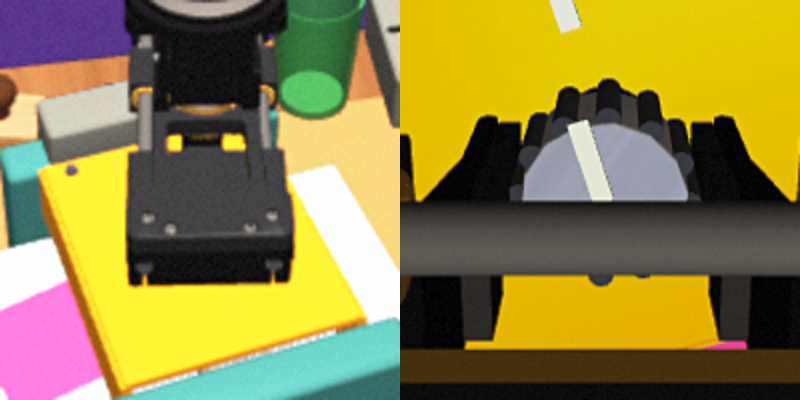

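Call:
jog_arm(
  increments=[
    [[0,0,-2,0,0,0,0.5],[0,0,-4,0,0,0,0.5],[0,0,-4,0,0,0,0.5]],
  ],
)

```text
time: 13.6
position: [0.5036, -0.2678, 0.1158]
tool_rot: [0.077, 0.708, -0.698, -0.075]
ft_force: [0.5, 3.3, 3.2]
grip_width: 0.0375
```

```bash
python3 st.py
```

```text
jaw -102.38238743890224
0.03750492718683953 [ 0.50360414 -0.26777697  0.11577688] 13.6 [0.5397817  3.2605771  3.20909083] [0.4712602  0.11701032 0.22340826] 1.0848088438651349
```

Call:
jog_arm(
  increments=[
    [[0,0,-2,0,0,0,0.5],[0,0,-4,0,0,0,0.5],[0,0,-4,0,0,0,0.5]],
  ],
)

```text
time: 13.9
position: [0.5033, -0.2675, 0.1157]
tool_rot: [0.101, 0.705, -0.695, -0.099]
ft_force: [-0.8, 3.3, 2.9]
grip_width: 0.0374
```

```bash
python3 st.py g15
```

```text
jaw -106.25450155160354
0.037382028691527285 [ 0.50334598 -0.26745134  0.11568352] 13.9 [-0.80376746  3.25722462  2.93398328] [0.55581295 0.20348768 0.27772988] 1.152176411442582
```

View pics/g15.png

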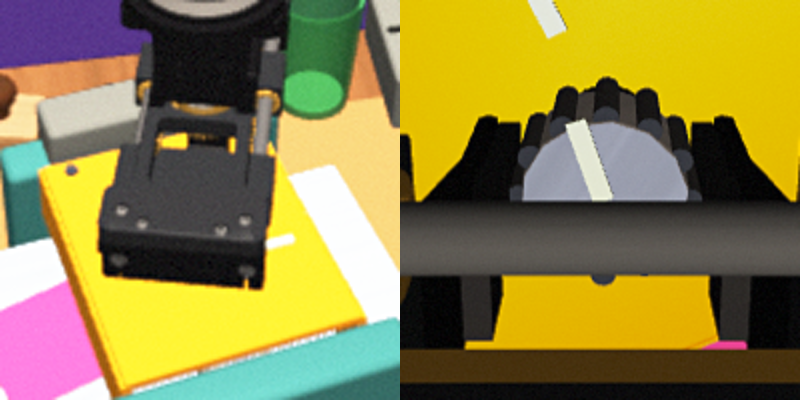

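Call:
jog_arm(
  increments=[
    [[0,0,0,0,0,0,0.1],[0,0,0,0,0,0,-0.2],[0,0,0,0,0,0,-0.3],[0,0,0,0,0,0,-0.3],[0,0,0,0,0,0.01,-0.3],[0,0,0,0,0,0.04,-0.3],[0,0,0,0,0,0.08,-0.3],[0,0,0,0,0,0.12,-0.3]],
  ],
)

```text
time: 14.8
position: [0.5032, -0.2675, 0.2374]
tool_rot: [0.101, 0.705, -0.695, -0.099]
ft_force: [0.7, -0.2, -0.2]
grip_width: 0.0566
```

```bash
python3 - <<'E'
from rig import *
from h import *
o=get_obs();W=camera_info("wrist");im=camera("wrist")[:,:,::-1];cv2.imwrite("pics/w16.png",im)
import json;json.dump({k:np.array(v).tolist() for k,v in W.items()},open("w16.json","w"))
print(o["position"],o["grip_width"],o["time"])
cv2.imwrite("pics/w16c.png",cv2.resize(im[100:320,220:460],None,fx=3,fy=2.7 and 3) if 0 else cv2.resize(im[120:320,220:460],None,fx=3,fy=3))
E
```

```text
[ 0.5031605  -0.26745386  0.23737242] 0.056592614893014495 14.8
```

View pics/w16c.png

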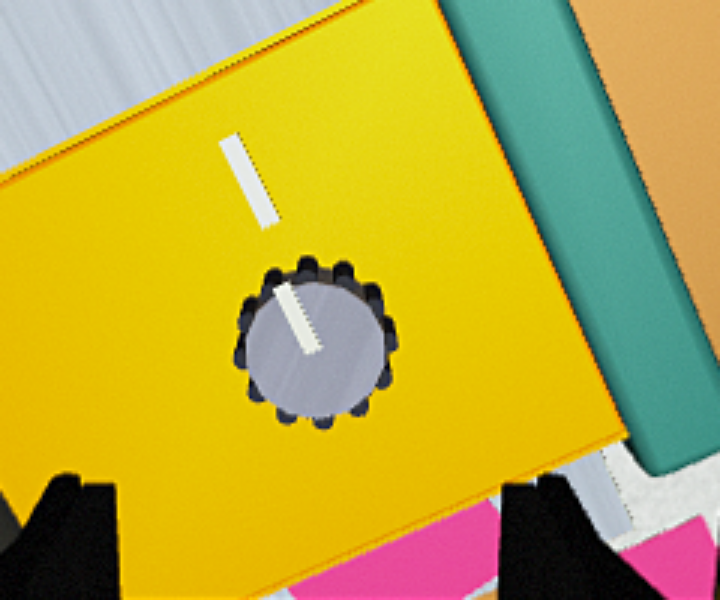

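Call:
jog_arm(
  increments=[
    [[0,0,4,0.003,0.04,0,0.3],[0,0,9,0.006,0.085,0,1],[0,0,15,0.01,0.13,0,1],[0,0,21,0.013,0.175,0,1],[0,0,27,0.017,0.22,0,1],[0,0,33,0.02,0.265,0,1],[0,0,39,0.023,0.31,0,1],[0,0,45.6,0.027,0.355,0,1]],
  ],
)

```text
time: 15.65
position: [0.5342, 0.0863, 0.2459]
tool_rot: [-0.176, 0.688, -0.68, 0.185]
ft_force: [0.8, 0.4, -0.3]
grip_width: 0.0033
```

Call:
jog_arm(
  increments=[
    [[0,0,0,0.003,0.04,0,1],[0,0,0,0.006,0.085,0,1],[0,0,0,0.008,0.125,0,1],[0,0,0,0.01,0.144,-0.02,1],[0,0,0,0.01,0.144,-0.06,1],[0,0,0,0.01,0.144,-0.1,1],[0,0,0,0.01,0.144,-0.12,1]],
  ],
)

```text
time: 16.35
position: [0.5421, 0.2303, 0.1232]
tool_rot: [-0.178, 0.688, -0.679, 0.184]
ft_force: [-0.9, -0.9, 0.5]
grip_width: 0.0006
```

```bash
cat > st2.py <<'E'
from rig import *
from h import *
import sys
from scipy.spatial.transform import Rotation as Ro
o=get_obs();z=Ro.from_quat(o["tool_rot"]).as_matrix()[:,2];print("jaw",np.degrees(np.arctan2(z[1],z[0])))
print(o["grip_width"],o["position"],o["time"],o["ft_force"],o["q"])
for n in ["side","scene"]: cv2.imwrite(f"pics/{n}_{sys.argv[1]}.png",camera(n)[:,:,::-1])
b=cv2.imread(f"pics/side_{sys.argv[1]}.png")[90:240,225:375]
a=cv2.imread(f"pics/scene_{sys.argv[1]}.png")[220:370,345:495]
cv2.imwrite(f"pics/{sys.argv[1]}.png",cv2.resize(np.hstack([a,b]),None,fx=2.65,fy=2.65,interpolation=2))
E
python3 st2.py f1
```

```text
jaw -60.33440569169225
0.0005847881046403614 [0.5421188  0.23027471 0.12322312] 16.35 [-0.86213473 -0.88709896  0.48784689] [0.20495407 0.54996912 1.59348291 0.01432935 0.9896717  1.25022415]
```

View pics/f1.png

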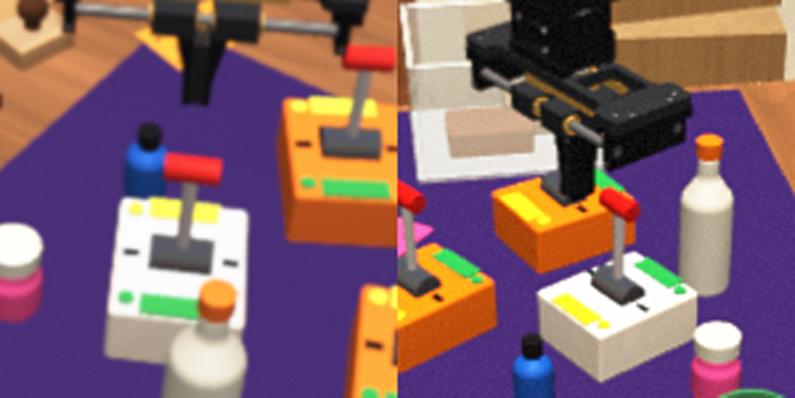

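Call:
jog_arm(
  increments=[
    [[0,0,0,0,0,-0.02,1],[0,0,0,0,0,-0.04,1],[0,0,0,0,0,-0.043,1],[0,0,0,0.008,0.0045,-0.043,1],[0,0,0,0.016,0.009,-0.043,1],[0,0,0,0.022,0.0125,-0.043,1],[0,0,0,0.022,0.0125,-0.043,1]],
  ],
)

```text
time: 17.15
position: [0.566, 0.2431, 0.0813]
tool_rot: [-0.177, 0.688, -0.679, 0.185]
ft_force: [0.4, 0.3, 0.7]
grip_width: 0.0006
```

```bash
python3 st2.py f2
```

```text
jaw -60.35550234989366
0.0005925779824876217 [0.56595837 0.24312933 0.08129831] 17.15 [0.39966913 0.30718833 0.71368879] [0.217737   0.63778639 1.55592697 0.01488331 0.93791826 1.26245169]
```

View pics/f2.png

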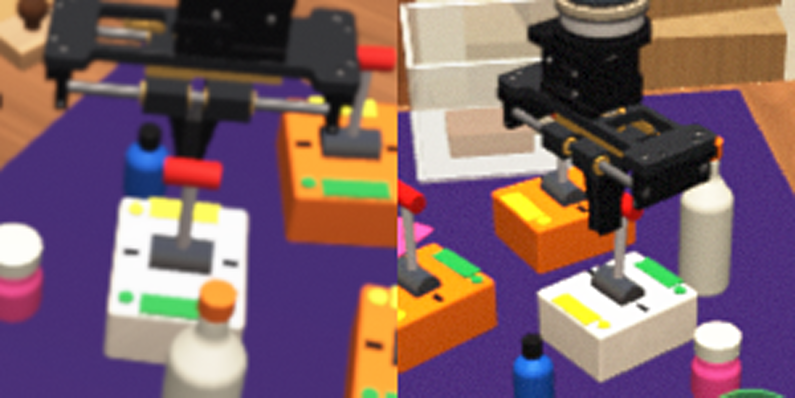

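Call:
jog_arm(
  increments=[
    [[0,0,0,0.007,0.004,-0.001,1],[0,0,0,0.014,0.008,-0.003,1],[0,0,0,0.021,0.012,-0.005,1],[0,0,0,0.028,0.0155,-0.006,1],[0,0,0,0.034,0.019,-0.006,1],[0,0,0,0.036,0.02,-0.006,1],[0,0,0,0.036,0.02,-0.006,1]],
  ],
)

```text
time: 17.95
position: [0.601, 0.263, 0.0745]
tool_rot: [-0.178, 0.688, -0.679, 0.184]
ft_force: [-1.0, -0.1, 1.0]
grip_width: 0.0006
```

```bash
python3 st2.py f3
```

```text
jaw -60.36027444166953
0.0006054344305196925 [0.6009957  0.26296601 0.07446381] 17.95 [-1.0407029  -0.09130187  1.0004924 ] [0.23601972 0.69255626 1.45089822 0.01440134 0.98946774 1.28170262]
```

View pics/f3.png

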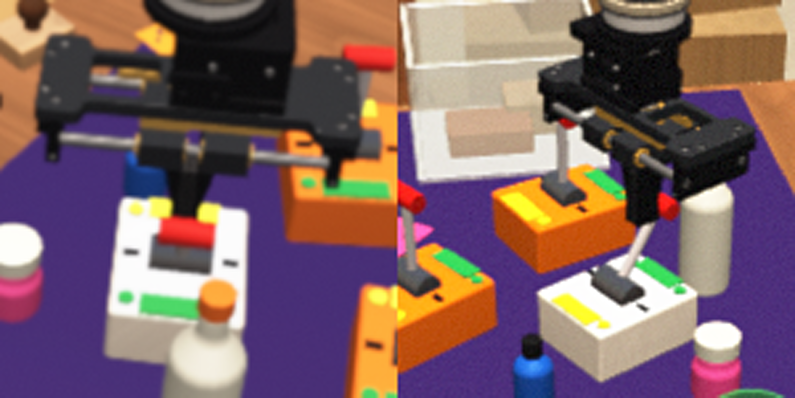

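Call:
jog_arm(
  increments=[
    [[0,0,0,0.002,0.001,0,1],[0,0,0,0.004,0.002,0,1],[0,0,0,0.005,0.003,0,1],[0,0,0,0.005,0.003,0,1]],
  ],
)

```text
time: 18.45
position: [0.6026, 0.2639, 0.0746]
tool_rot: [-0.18, 0.687, -0.68, 0.182]
ft_force: [-5.9, -5.3, 3.4]
grip_width: 0.0007
```

```bash
cat > lean.py <<'E'
from rig import *
from h import *
S,D=camera_info("scene"),camera_info("side");P=[]
for n,r in(("scene",(395,255,445,345)),("side",(290,150,345,215))):
    im=camera(n)[:,:,::-1];h=cv2.cvtColor(np.ascontiguousarray(im),cv2.COLOR_BGR2HSV)
    m=((h[...,0]<5)|(h[...,0]>175))&(h[...,1]>200)&(h[...,2]>90); z=np.zeros_like(m);z[r[1]:r[3],r[0]:r[2]]=1
    c=max(cv2.findContours((m&z).astype(np.uint8),0,1)[0],key=cv2.contourArea)
    P.append(cv2.minAreaRect(c)[0]); print(cv2.minAreaRect(c))
X,e=tri(S,P[0],D,P[1]);v=X-np.array([.579,.2533,.055]);print(X,e,"lean",np.arctan2(v@[.873,.489,0],v[2]))
E
python3 lean.py; python3 -c "
from rig import *
o=get_obs();print(o['time'],o['position'],o['ft_force'])"
```

```text
((414.4999694824219, 307.5), (18.384775161743164, 9.899495124816895), 8.130102157592773)
((327.0, 167.5), (9.0, 6.0), 90.0)
[0.62236342 0.27232771 0.12015668] 0.007128258033992978 lean 0.6265253301576139
18.55 [0.60263683 0.26385525 0.07455937] [-5.58574574 -5.34704419  4.1798256 ]
```

Call:
jog_arm(
  increments=[
    [[0,0,0,-0.006,-0.003,0,1],[0,0,0,-0.015,-0.008,0,1],[0,0,0,-0.025,-0.014,0.02,1],[0,0,0,-0.03,-0.02,0.06,1],[0,0,0,-0.04,-0.05,0.1,1],[0,0,0,-0.05,-0.09,0.12,1],[0,0,0,-0.06,-0.13,0.13,1],[0,0,0,-0.06,-0.13,0.13,1]],
  ],
)

```text
time: 19.35
position: [0.543, 0.1302, 0.2071]
tool_rot: [-0.177, 0.687, -0.681, 0.182]
ft_force: [-0.2, 0.1, 0.8]
grip_width: 0.0005
```

```bash
python3 lean.py; python3 st2.py f4; python3 - <<'E'
import cv2,numpy as np
a=cv2.imread("pics/scene_f4.png");b=cv2.imread("pics/side_f4.png")
cv2.imwrite("pics/f5.png",cv2.resize(np.vstack([np.hstack([a,b])]),(800,300)))
E
```

```text
((414.6829528808594, 308.3536682128906), (19.104658126831055, 8.282365798950195), 6.340191841125488)
((323.823486328125, 166.29409790039062), (15.4348726272583, 6.859943389892578), 30.963754653930664)
[0.61879337 0.27437018 0.1198056 ] 0.000896701845479767 lean 0.6073939521405575
jaw -60.46532266332475
0.00034312587892185067 [0.54305785 0.13340471 0.20535805] 19.45 [1.30926224 0.15952745 0.30881801] [0.03419705 0.41153195 1.57831774 0.01196908 1.14970015 1.08466469]
```

View pics/f4.png

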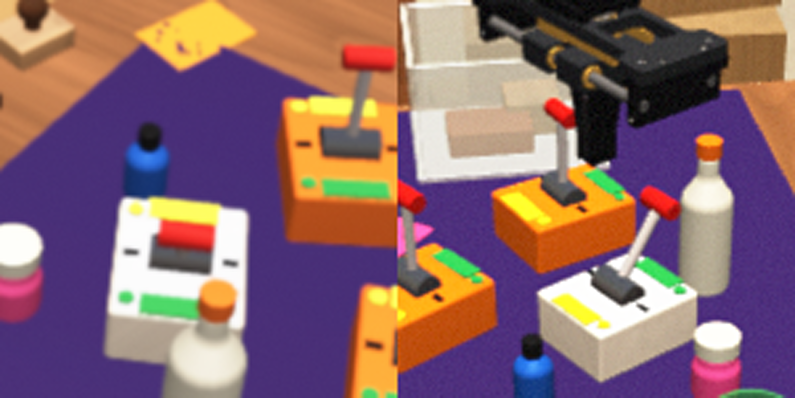

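View pics/f5.png

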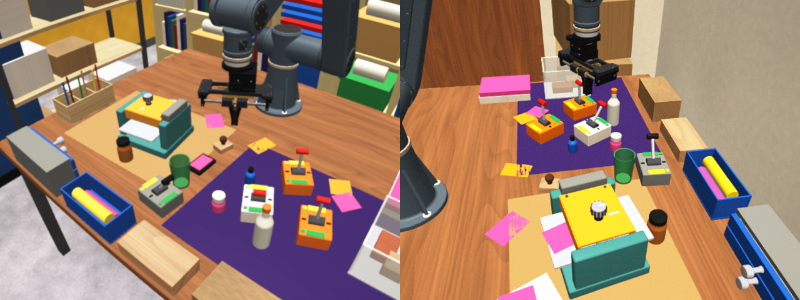

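The lever leans about 0.61 rad to green, the arm is clear of everything, and nothing else has moved. Handing in.

```bash
python3 -c "
from rig import *
print(hand_in())"
```

```text
the job is handed in; nothing more can be done
None
```

The job is done and handed in at about 19.5 s of the 72 s allowed; the hand-in gave no verdict.

1. **Lever to off:** I gripped the white box's red lever and moved it to upright. From two camera views the bar was 135 mm above the bench, a lean of about 0 to -0.03 rad.
2. **Thumbscrew:** With the lever left at off, I turned the screw about 136° clockwise. The torque rose from about 0.05 to 0.28 N m, which puts the washer twist at roughly 0.13 rad, and I then let go. Afterwards the white line on the head was parallel to the mark on the guard.
3. **Lever to forward:** I pushed the lever with shut fingers until it met its stop, at about 8 N, and backed off. The final measured lean is about +0.61 rad.

**End state:** the arm is clear of everything, the bystanders look unmoved in both wide views, and I never went near the grey box.

**What went wrong or disagreed:**
- **Fingertip height:** the cameras showed the real fingertips about 35–40 mm above the reported tool position. My first grasp therefore closed on air above the lever, and I corrected every later height for this.
- **Lever grip:** the first real grip caught the stem as well as the bar, so it read 25 mm until the lever was upright, when it read 18 mm.
- **Box position:** the early estimates of the white box's centre differed by about 8 mm between cameras. Later views settled it.

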